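Tap the spice vials shut in order

TASK

In the open spice box three vials have their stoppers standing proud. With a fingertip, tap them gently down until each is fully seated, the red one first, then the yellow, then the blue. Do not pinch or lift any vial, and leave the other three vials, the lid and everything else on the counter alone.

Things in the scene. Friction and masses are not known exactly. Their poses are not given: they have to be found in the camera images.
- box: Walnut spice box, fixed, 124 (its x) x 181 (its y) x 46 mm high, walls, dividers and floor 6 mm thick, six cells (2 along x, 3 along y) about 53 mm square with one vial in each. Origin under its centre, on the counter; z up. The lid is hinged along the rim on its +x side, which faces roughly the world's -y
- lid (a joint): Box lid, a 9 mm walnut board about 124 mm from hinge to edge and 181 mm wide, standing open and leaning outward away from the vials, with a small brass bar handle on its outer face; stiff hinge, rad, 0 = shut, starts between 1.95 and 2.2, grows as it opens. Leave as it is
- vial_red: Amber glass vial with the red stopper, loose, 34 mm in diameter, upright in one cell of the box on its 6 mm floor (any of the six cells). Origin at the centre of its underside; the glass ends 64 mm above that
- stopper_red_top (a point): Centre of the flat top face of the red stopper (a disc 25 mm in diameter and 10 mm thick, on the vial's axis); 84 mm above the vial's underside when fully proud, 74 mm when seated. It moves with the stopper
- stopper_red (a joint): How far the red stopper is pushed in, m: starts at 0 to 0.0015 (standing proud), 0.010 is fully seated (solid stop). Slides straight down along the vial's axis against a steady friction of about 2.5 N and stays where it is left
- vial_yellow: Amber glass vial with the yellow stopper, loose, 34 mm in diameter, upright in one cell of the box on its 6 mm floor (any of the six cells). Origin at the centre of its underside; the glass ends 64 mm above that
- stopper_yellow_top (a point): Centre of the flat top face of the yellow stopper (a disc 25 mm in diameter and 10 mm thick, on the vial's axis); 84 mm above the vial's underside when fully proud, 74 mm when seated. It moves with the stopper
- stopper_yellow (a joint): How far the yellow stopper is pushed in, m: starts at 0 to 0.0015 (standing proud), 0.010 is fully seated (solid stop). Slides straight down along the vial's axis against a steady friction of about 2.5 N and stays where it is left
- vial_blue: Amber glass vial with the blue stopper, loose, 34 mm in diameter, upright in one cell of the box on its 6 mm floor (any of the six cells). Origin at the centre of its underside; the glass ends 64 mm above that
- stopper_blue_top (a point): Centre of the flat top face of the blue stopper (a disc 25 mm in diameter and 10 mm thick, on the vial's axis); 84 mm above the vial's underside when fully proud, 74 mm when seated. It moves with the stopper
- stopper_blue (a joint): How far the blue stopper is pushed in, m: starts at 0 to 0.0015 (standing proud), 0.010 is fully seated (solid stop). Slides straight down along the vial's axis against a steady friction of about 2.5 N and stays where it is left
- vial_white: Amber glass vial with a white stopper already seated (it does not move), loose, same size, top face 74 mm above its underside; stands in another cell. Origin at the centre of its underside. Leave alone
- vial_green: Amber glass vial with a green stopper already seated (it does not move), loose, same size, top face 74 mm above its underside; stands in another cell. Origin at the centre of its underside. Leave alone
- vial_black: Amber glass vial with a black stopper already seated (it does not move), loose, same size, top face 74 mm above its underside; stands in another cell. Origin at the centre of its underside. Leave alone
- mortar: White ceramic mortar, open bowl 100 mm across, 65 mm high, loose on the counter left of the box. Origin at the centre of its underside. Bystander
- pestle: White ceramic pestle, 105 mm high, up to 34 mm in diameter, standing upright on the counter left of the box. Origin at the centre of its underside. Bystander
- spoon: Tiny steel spoon, 110 mm long along its x, lying on the counter left of the box. Origin under its middle. Bystander
- glass_stopper: Green glass stopper, 35 mm high, 32 mm in diameter, standing on the counter to the right of the box, beyond the lid. Origin at the centre of its underside. Bystander

How it is judged:
By the outcome, as a careful person would: the job done as asked, in the order asked, and still so for the second after the job is handed in, with the robot touching nothing.
It also fails if it takes over 45 s, if anything falls off the work surface, if the arm or the gripper's body presses on something with over 40 N, if the wrist force passes 120 N, or if a joint passes its speed limit or range.

ROBOT

A 6-joint arm with a two-finger parallel gripper is mounted at the origin on the work surface. World frame = base frame: x ahead of the robot, y to its left, z up, the work surface at z = 0. Lengths are in m, angles in rad, forces in N, time in s.
With the tool pointing down it reaches from about 0.35 to 0.925 m from the base axis. Payload 6.4 kg.
Tool frame: the origin (TCP) lies at the very end of the fingers, on their centre line; the grasp point (between the pads) lies 19 mm behind it; z points along the fingers, y is the line along which they close (so a half turn about z gives the same grasp; the last joint's range is limited). The gripper opens to 85 mm and grips with 20 to 120 N. Pads are 22 mm wide; open, the fingers measure 114 mm over their backs; the gripper's body (76 mm by 85 mm) begins 54 mm behind the grasp point. The pads swing forward as they close: fully open they stand 13 mm farther back than shut.
Start: joints at [1.049, 0.245, 1.558, -0, 1.339, -0.174], TCP at [0.222, 0.611, 0.231] pointing down, gripper open.
Joint ranges: [-3.13, 3.13], [-1.02, 2.26], [0.13, 2.54], [-0.95, 4.09], [0.21, 2.88], [-2.74, 2.74]. Speed limits (rad/s): [2.57, 2.57, 3.14, 3.14, 3.14, 3.14].

INTERFACE

Orientations are given as a unit quaternion [x, y, z, w].
In Python, from workcell import monitor, imaging, sign_off gives the robot as it stands.
- The arm moves only by the tool send_rows, never from a script. Its argument "deltas" is a list of rows, each a list of 3 entries, a list of its own where there are three numbers: the shift along the world's x, y, z each as a share of 0.25 m, from -1 to 1, then the turn, a rotation vector about the world's x, y, z each as a share of 2 pi rad, from -1 to 1, then the closure, from -1 (fully open) to 1 (shut). A call has 1 to 20 rows; each row is the pose to reach, as a shift and turn from the pose commanded when the call began, turning the shorter way round; what a row does not reach only later rows make up. A row lasts 1/12 s, in which the tool goes at most 41.7 mm and 7.16 degrees, less where a joint would pass 70% of its speed; a pose out of reach is approached as far as the arm can. A call with a number of a shift or a turn outside -1 to 1 is refused whole. A call with a gripper value outside its range is refused whole. The fingers move at their own pace and stop on an object; "grip_force" is the grip in N (left out, the last holds). Time passes only in rows, so rows that repeat a pose let the fingers close. It gives the time, the measured TCP pose, the force, the opening and the grip force at its end, in the units of the state.
- monitor.state(): the state, without advancing time (a new reading comes with each control period).
- imaging.snapshot(name): name is "scene" or "top"; returns a dict with "color" (400x640x3 uint8, red, green, blue), "camera_matrix" (3x3 intrinsics, pixels), "view" (4x4, takes a point from world to camera coordinates). Camera axes: x right, y down, z forward; pixel columns grow to the right and rows downward; lengths in m; the calibration is good to about 2 mm. A picture is of the moment at which its call begins. There is no depth.
- sign_off(): hands the job in; it is judged then, once.
The state is a dict: "time": time; "joint_pos": joint angles; "dq": joint speeds; "tau": joint torques, N m; "tool_pos": TCP position; "tool_rot": TCP orientation; "contact_force": force on the tool from outside, world axes, zero at the start; "wrist_torque": the same for the moment, N m; "opening": opening from 0.0 (shut) to 1.0 (fully open); "gripper_force": force on a finger pad.
Only numpy, scipy, OpenCV 4.12 (cv2) and the standard library are available. Lean on these libraries where they do the work, as an engineer would, in place of code of your own. Each camera call takes 0.05 s, during which the arm holds its last target. There are 200 camera calls.

## Working session

There is one attempt and no reset: what is moved stays moved. The work goes in short steps, Python scripts to look and compute and a tool call to move; the robot and the scene stay as the last step left them, time stands still between calls to the robot, and variables do not carry over. Pictures are saved under pics/ and viewed, at most 10 in all, crops included, and the job is handed in when it is done.

Besides the shell and the picture viewer there is one more tool, called after "Emit:" as name([rows], argument=value, ...), one row to a line, values as JSON. send_rows: Moves the arm, as the interface text tells. Shift numbers are shares of 0.25 m and turn numbers shares of 2 pi rad, none past 1 either way. Its arguments: {"type":"object","properties":{"deltas":{"type":"array","items":{"type":"array"}},"grip_force":{"type":"number"}},"required":["deltas"]}

```bash
mkdir -p pics
python3 - <<'E'
from workcell import monitor, imaging
import cv2,pickle
print(monitor.state())
for n in("scene","top"):
    s=imaging.snapshot(n); pickle.dump(s,open(n+'.pkl','wb')); cv2.imwrite(f'pics/{n}0.png',s['color'][:,:,::-1]); print(n,s['camera_matrix'],s['view'])
E
```

```text
{'time': 0.0, 'joint_pos': array([ 1.04888821e+00,  2.45820467e-01,  1.55901810e+00, -2.46573230e-05,
        1.33869768e+00, -1.74110329e-01]), 'dq': array([-0.00104414, -0.00094005, -0.00062431,  0.00072186,  0.00159184,
       -0.00018618]), 'tau': array([ 1.67733811e-03, -4.29500628e+01, -3.26131761e+01, -3.68731571e-05,
        5.23663679e-03,  6.06670042e-06]), 'tool_pos': array([0.22126155, 0.61058643, 0.23017403]), 'tool_rot': array([ 1.73020856e-01,  9.84917681e-01, -9.17635461e-04, -3.20134118e-04]), 'contact_force': array([-0.15323155,  0.00224928,  0.34652534]), 'wrist_torque': array([ 0.01790056, -0.015454  , -0.00098098]), 'gripper_force': 0.0, 'opening': 0.9990779681990327}
scene [[374.87540971   0.         314.78899457]
 [  0.         374.87540971 199.75289985]
 [  0.           0.           1.        ]] [[ 0.49908137  0.86653875  0.00532783 -0.2867279 ]
 [ 0.65405455 -0.37265409 -0.65828684 -0.2847715 ]
 [-0.56844562  0.33202339 -0.75274833  1.25595666]
 [ 0.          0.          0.          1.        ]]
top [[499.8695061    0.         328.71820377]
 [  0.         499.8695061  202.37721991]
 [  0.           0.           1.        ]] [[ 0.01532032 -0.99977468  0.01469268 -0.01104017]
 [-0.99438795 -0.01677287 -0.10445702  0.5666828 ]
 [ 0.10467993 -0.01300991 -0.99442086  1.09646619]
 [ 0.          0.          0.          1.        ]]
```

View pics/top0.png

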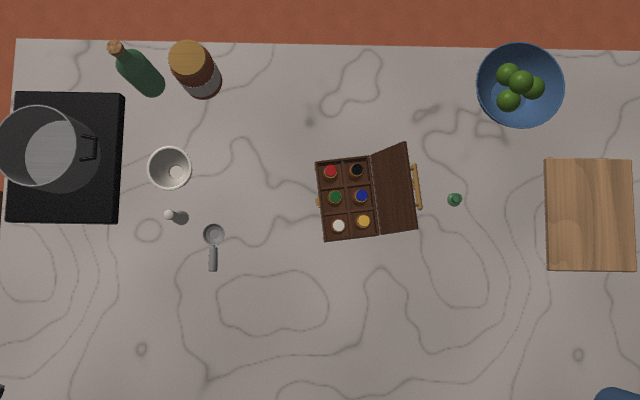

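View pics/scene0.png

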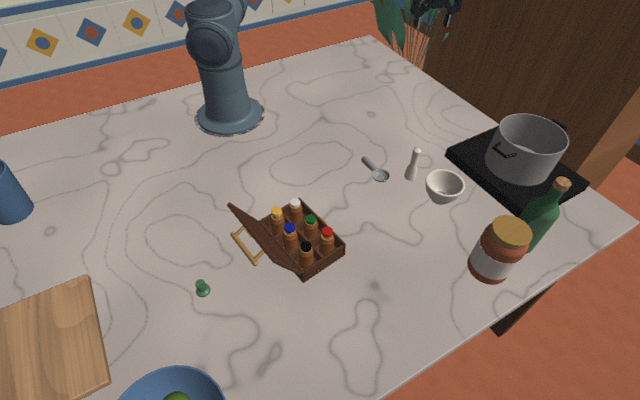

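The top view shows the box around pixel (347,199). Red is at (331,171), yellow at (363,221) and blue at (362,196), and the lid leans right. I'll enlarge both views.

Run:
```python
import cv2,pickle,numpy as np
a=pickle.load(open('top.pkl','rb'))['color'][145:250,305:430,::-1]
b=pickle.load(open('scene.pkl','rb'))['color'][190:290,220:355,::-1]
a=cv2.resize(a,None,fx=5,fy=5,interpolation=cv2.INTER_CUBIC); b=cv2.resize(b,None,fx=5,fy=5,interpolation=cv2.INTER_CUBIC)
cv2.imwrite('pics/ta.png',a);cv2.imwrite('pics/sb.png',b)
```

```text
(no output)
```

View pics/ta.png

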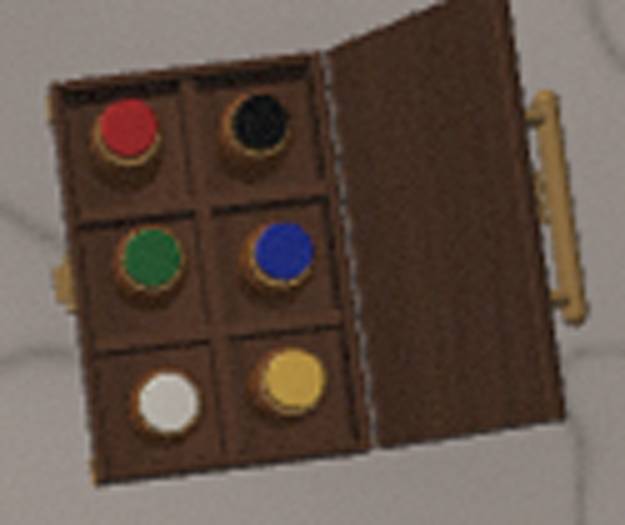

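View pics/sb.png

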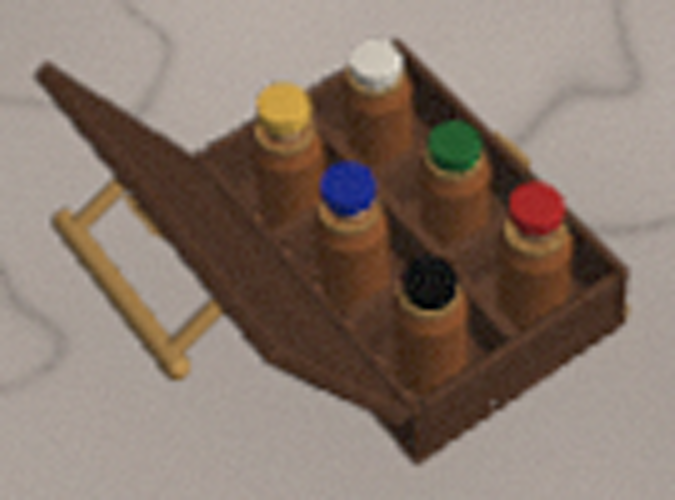

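Top crop: red (129,127), blue (285,251), yellow (294,380), white (168,403), green (152,258) and black (261,124). Scene crop: the top faces are at red (537,200), blue (348,182) and yellow (283,102). Red, yellow and blue stand proud.

Run:
```python
import cv2,pickle,numpy as np
T=pickle.load(open('top.pkl','rb'));S=pickle.load(open('scene.pkl','rb'))
P=lambda s:s['camera_matrix']@s['view'][:3]
def plane(s,u,v,z):
    M=P(s); A=np.c_[M[:,0],M[:,1],-np.array([u,v,1])]; return np.linalg.solve(A,-(M[:,2]*z+M[:,3]))[:2]
c=lambda p,o:((p[0]+.5)/5-.5+o[0],(p[1]+.5)/5-.5+o[1])
top=dict(red=(129,127),blue=(285,251),yellow=(294,380),white=(168,403),green=(152,258),black=(261,124))
sc=dict(red=(537,200),blue=(348,182),yellow=(283,102),white=(376,60),green=(455,142),black=(428,280))
for n in top:
    z=.0895 if n in('red','blue','yellow') else .08
    t=c(top[n],(305,145)); s=c(sc[n],(220,190))
    X=cv2.triangulatePoints(P(T),P(S),np.array(t),np.array(s)).ravel(); X=X[:3]/X[3]
    print(n,plane(T,*t,z).round(4),plane(S,*s,z).round(4),X.round(4))
```

```text
red [ 0.6305 -0.0037] [6.271e-01 5.000e-04] [ 0.6299 -0.003   0.095 ]
blue [ 0.578  -0.0712] [ 0.5766 -0.0678] [ 0.578  -0.0701  0.0925]
yellow [ 0.5228 -0.0755] [ 0.5204 -0.0726] [ 0.5228 -0.0746  0.0931]
white [ 0.5127 -0.0223] [ 0.5116 -0.0195] [ 0.5129 -0.0216  0.0824]
green [ 0.5751 -0.0146] [ 0.5739 -0.0113] [ 0.5752 -0.0138  0.0828]
black [ 0.6344 -0.0611] [ 0.6346 -0.0592] [ 0.6346 -0.0604  0.0807]
```

Emit:
send_rows([
  [[0.54,-0.82,0],[0,0,0],1],
  [[0.54,-0.82,0],[0,0,0],1],
  [[0.54,-0.82,0],[0,0,0],1],
  [[0.54,-0.82,0],[0,0,0],1],
  [[0.54,-0.82,0],[0,0,0],1],
  [[0.54,-0.82,0],[0,0,0],1],
  [[0.54,-0.82,0],[0,0,0],1],
], grip_force=20)

```text
time: 0.68
tool_pos: [0.3593, 0.4017, 0.2308]
tool_rot: [0.176, 0.984, -0.001, 0.0]
contact_force: [0.9, 0.5, -0.3]
opening: 0.002
gripper_force: 0.0
```

Emit:
send_rows([
  [[0.54,-0.82,0],[0,0,0],1],
  [[0.54,-0.82,0],[0,0,0],1],
  [[0.54,-0.82,0],[0,0,0],1],
  [[0.54,-0.82,0],[0,0,0],1],
  [[0.54,-0.82,0],[0,0,0],1],
  [[0.54,-0.82,0],[0,0,0],1],
  [[0.54,-0.82,0],[0,0,0],1],
])

```text
time: 1.27
tool_pos: [0.4943, 0.1967, 0.2312]
tool_rot: [0.176, 0.984, -0.001, 0.001]
contact_force: [-0.0, 1.3, -0.1]
opening: -0.003
gripper_force: 0.0
```

Emit:
send_rows([
  [[0.548,-0.812,0],[0,0,0],1],
  [[0.548,-0.812,0],[0,0,0],1],
  [[0.548,-0.812,0],[0,0,0],1],
  [[0.548,-0.812,0],[0,0,0],1],
  [[0.548,-0.812,0],[0,0,0],1],
  [[0.548,-0.812,0],[0,0,0],1],
  [[0.548,-0.812,0],[0,0,0],1],
  [[0.548,-0.812,0],[0,0,0],1],
])

```text
time: 1.93
tool_pos: [0.6289, -0.0027, 0.2304]
tool_rot: [0.174, 0.985, 0.0, -0.001]
contact_force: [-0.4, 0.3, -0.5]
opening: -0.0
gripper_force: 0.0
```

Emit:
send_rows([
  [[0,0,-0.12],[0,0,0],1],
  [[0,0,-0.24],[0,0,0],1],
  [[0,0,-0.36],[0,0,0],1],
  [[0,0,-0.48],[0,0,0],1],
  [[0,0,-0.5],[0,0,0],1],
  [[0,0,-0.5],[0,0,0],1],
])

```text
time: 2.43
tool_pos: [0.6261, -0.0, 0.1037]
tool_rot: [0.172, 0.985, 0.0, -0.003]
contact_force: [-0.6, 0.0, -0.2]
opening: -0.004
gripper_force: 0.0
```

Run:
```python
from workcell import imaging
import cv2,numpy as np
b=imaging.snapshot('scene')['color'][170:290,240:360,::-1]
a=imaging.snapshot('top')['color'][125:245,290:430,::-1]
r=lambda i,h:cv2.resize(i,None,fx=3,fy=3,interpolation=cv2.INTER_CUBIC)
cv2.imwrite('pics/h1.png',np.hstack([r(a,0),r(b,0)]))
```

```text
(no output)
```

View pics/h1.png

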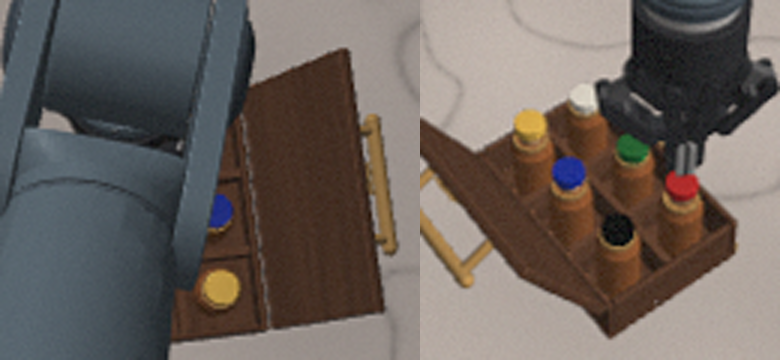

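The scene view shows the shut fingertips directly above the red stopper, at crop (684,165), with the neighbours clear. Descending slowly.

Emit:
send_rows([
  [[0,0,-0.01],[0,0,0],1],
  [[0,0,-0.02],[0,0,0],1],
  [[0,0,-0.028],[0,0,0],1],
  [[0,0,-0.036],[0,0,0],1],
  [[0,0,-0.044],[0,0,0],1],
  [[0,0,-0.052],[0,0,0],1],
  [[0,0,-0.06],[0,0,0],1],
  [[0,0,-0.06],[0,0,0],1],
])

```text
time: 3.2
tool_pos: [0.6282, -0.0019, 0.0906]
tool_rot: [0.173, 0.985, -0.0, -0.001]
contact_force: [-0.5, 0.5, 0.3]
opening: 0.0
gripper_force: 0.0
```

Emit:
send_rows([
  [[0,0,-0.006],[0,0,0],1],
  [[0,0,-0.012],[0,0,0],1],
  [[0,0,-0.018],[0,0,0],1],
  [[0,0,-0.018],[0,0,0],1],
])

```text
time: 3.53
tool_pos: [0.6287, -0.0019, 0.0868]
tool_rot: [0.173, 0.985, -0.0, 0.0]
contact_force: [0.0, -0.5, 0.3]
opening: -0.003
gripper_force: 0.5
```

Emit:
send_rows([
  [[0,0,-0.005],[0,0,0],1],
  [[0,0,-0.01],[0,0,0],1],
  [[0,0,-0.01],[0,0,0],1],
])

```text
time: 3.78
tool_pos: [0.6286, -0.0019, 0.0842]
tool_rot: [0.173, 0.985, -0.0, 0.0]
contact_force: [-0.1, 0.4, 1.6]
opening: 0.004
gripper_force: 0.6
```

Emit:
send_rows([
  [[0,0,-0.005],[0,0,0],1],
  [[0,0,-0.01],[0,0,0],1],
  [[0,0,-0.01],[0,0,0],1],
])

```text
time: 4.03
tool_pos: [0.6285, -0.0019, 0.0816]
tool_rot: [0.173, 0.985, 0.0, 0.0]
contact_force: [-0.2, -0.6, 1.5]
opening: 0.001
gripper_force: 0.5
```

Emit:
send_rows([
  [[0,0,-0.004],[0,0,0],1],
  [[0,0,-0.004],[0,0,0],1],
])

```text
time: 4.2
tool_pos: [0.6286, -0.0019, 0.0806]
tool_rot: [0.173, 0.985, -0.0, 0.0]
contact_force: [-0.1, 0.6, 1.0]
opening: 0.005
gripper_force: 0.7
```

Emit:
send_rows([
  [[0,0,-0.003],[0,0,0],1],
  [[0,0,-0.003],[0,0,0],1],
])

```text
time: 4.37
tool_pos: [0.6286, -0.002, 0.0801]
tool_rot: [0.173, 0.985, -0.0, 0.0]
contact_force: [0.2, -0.4, 3.9]
opening: -0.002
gripper_force: 1.3
```

Emit:
send_rows([
  [[0,0,-0.002],[0,0,0],1],
  [[0,0,-0.002],[0,0,0],1],
])

```text
time: 4.53
tool_pos: [0.6288, -0.002, 0.08]
tool_rot: [0.173, 0.985, -0.0, 0.0]
contact_force: [-1.2, -0.3, 4.4]
opening: -0.001
gripper_force: 2.4
```

Emit:
send_rows([
  [[0,0,-0.003],[0,0,0],1],
  [[0,0,-0.003],[0,0,0],1],
])

```text
time: 4.7
tool_pos: [0.6292, -0.002, 0.08]
tool_rot: [0.173, 0.985, -0.0, 0.001]
contact_force: [-2.9, 0.1, 7.9]
opening: -0.0
gripper_force: 4.1
```

Red is seated: the top is at z = 0.080 and the force is rising against a fixed stop. Next I lift and move to yellow, turning the tool so the wide side of the gripper runs parallel to the lid.

Emit:
send_rows([
  [[0,0,0.06],[0,0,0],1],
  [[0,0,0.2],[0,0,0],1],
  [[0,0,0.34],[0,0,0],1],
  [[0,0,0.44],[0,0,-0.02],1],
  [[-0.05,-0.03,0.44],[0,0,-0.04],1],
  [[-0.1,-0.06,0.44],[0,0,-0.06],1],
  [[-0.2,-0.12,0.44],[0,0,-0.08],1],
  [[-0.28,-0.18,0.44],[0,0,-0.1],1],
  [[-0.36,-0.24,0.44],[0,0,-0.12],1],
  [[-0.428,-0.288,0.44],[0,0,-0.14],1],
  [[-0.428,-0.288,0.44],[0,0,-0.16],1],
  [[-0.428,-0.288,0.44],[0,0,-0.17],1],
  [[-0.428,-0.288,0.44],[0,0,-0.17],1],
])

```text
time: 5.78
tool_pos: [0.5208, -0.074, 0.1881]
tool_rot: [0.651, 0.759, -0.0, -0.001]
contact_force: [0.2, 0.5, -0.1]
opening: 0.001
gripper_force: 0.0
```

Emit:
send_rows([
  [[0,0,-0.1],[0,0,0],1],
  [[0,0,-0.2],[0,0,0],1],
  [[0,0,-0.29],[0,0,0],1],
  [[0,0,-0.34],[0,0,0],1],
  [[0,0,-0.34],[0,0,0],1],
])

```text
time: 6.2
tool_pos: [0.5191, -0.0729, 0.1003]
tool_rot: [0.65, 0.76, -0.001, -0.003]
contact_force: [0.4, -0.2, -0.4]
opening: -0.003
gripper_force: 0.0
```

Run:
```python
from workcell import imaging,monitor
import cv2,numpy as np
b=imaging.snapshot('scene')['color'][170:290,220:360,::-1]
cv2.imwrite('pics/h2.png',cv2.resize(b,None,fx=5,fy=5,interpolation=cv2.INTER_CUBIC))
s=monitor.state();print(s['tool_pos'],s['joint_pos'])
```

```text
[ 0.52050995 -0.0734016   0.1023475 ] [-3.55976196e-01  1.17299983e-01  1.96009277e+00  3.48845170e-06
  1.06778028e+00 -5.12012586e-01]
```

View pics/h2.png

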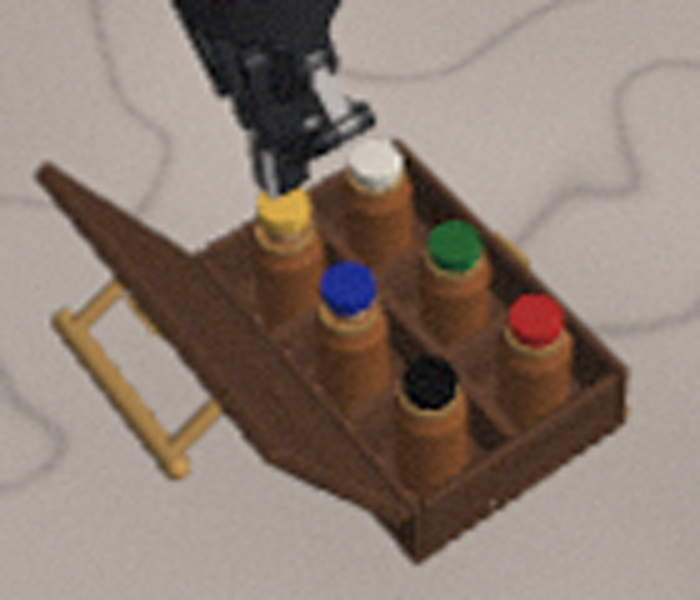

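Red now sits flush like the seated ones, at (537,315). The tip is over the yellow stopper, around (280,190).

Emit:
send_rows([
  [[0,0,-0.012],[0,0,0],1],
  [[0,0,-0.024],[0,0,0],1],
  [[0,0,-0.036],[0,0,0],1],
  [[0,0,-0.046],[0,0,0],1],
  [[0,0,-0.052],[0,0,0],1],
  [[0,0,-0.058],[0,0,0],1],
  [[0,0,-0.064],[0,0,0],1],
  [[0,0,-0.07],[0,0,0],1],
  [[0,0,-0.076],[0,0,0],1],
  [[0,0,-0.082],[0,0,0],1],
  [[0,0,-0.086],[0,0,0],1],
  [[0,0,-0.09],[0,0,0],1],
  [[0,0,-0.09],[0,0,0],1],
])

```text
time: 7.33
tool_pos: [0.5216, -0.0739, 0.0811]
tool_rot: [0.65, 0.76, 0.0, 0.0]
contact_force: [0.6, 0.0, 2.1]
opening: 0.003
gripper_force: 0.5
```

Emit:
send_rows([
  [[0,0,-0.004],[0,0,0],1],
  [[0,0,-0.004],[0,0,0],1],
])

```text
time: 7.5
tool_pos: [0.5216, -0.0739, 0.0802]
tool_rot: [0.65, 0.76, 0.0, 0.0]
contact_force: [1.5, 0.2, 1.2]
opening: 0.004
gripper_force: 0.6
```

Emit:
send_rows([
  [[0,0,-0.003],[0,0,0],1],
  [[0,0,-0.003],[0,0,0],1],
])

```text
time: 7.67
tool_pos: [0.5218, -0.074, 0.08]
tool_rot: [0.65, 0.76, 0.0, 0.0]
contact_force: [-1.5, 0.8, 5.3]
opening: 0.004
gripper_force: 2.6
```

Emit:
send_rows([
  [[0,0,-0.003],[0,0,0],1],
  [[0,0,-0.003],[0,0,0],1],
])

```text
time: 7.83
tool_pos: [0.5223, -0.0742, 0.08]
tool_rot: [0.65, 0.76, 0.0, 0.001]
contact_force: [-2.1, 1.5, 8.3]
opening: -0.001
gripper_force: 4.4
```

Yellow is seated. Lifting and moving to blue.

Emit:
send_rows([
  [[0,0,0.05],[0,0,0],1],
  [[0,0,0.15],[0,0,0],1],
  [[0,0,0.2],[0,0,0],1],
  [[0.1,0.008,0.2],[0,0,0],1],
  [[0.18,0.015,0.2],[0,0,0],1],
  [[0.222,0.018,0.2],[0,0,0],1],
  [[0.222,0.018,0.15],[0,0,0],1],
  [[0.222,0.018,0.1],[0,0,0],1],
  [[0.222,0.018,0.1],[0,0,0],1],
])

```text
time: 8.58
tool_pos: [0.5738, -0.0685, 0.0996]
tool_rot: [0.65, 0.76, -0.001, -0.003]
contact_force: [-1.5, -0.1, 0.1]
opening: -0.0
gripper_force: 0.0
```

Run:
```python
from workcell import imaging,monitor
import cv2,numpy as np
b=imaging.snapshot('scene')['color'][170:290,220:360,::-1]
cv2.imwrite('pics/h3.png',cv2.resize(b,None,fx=5,fy=5,interpolation=cv2.INTER_CUBIC))
```

```text
(no output)
```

View pics/h3.png

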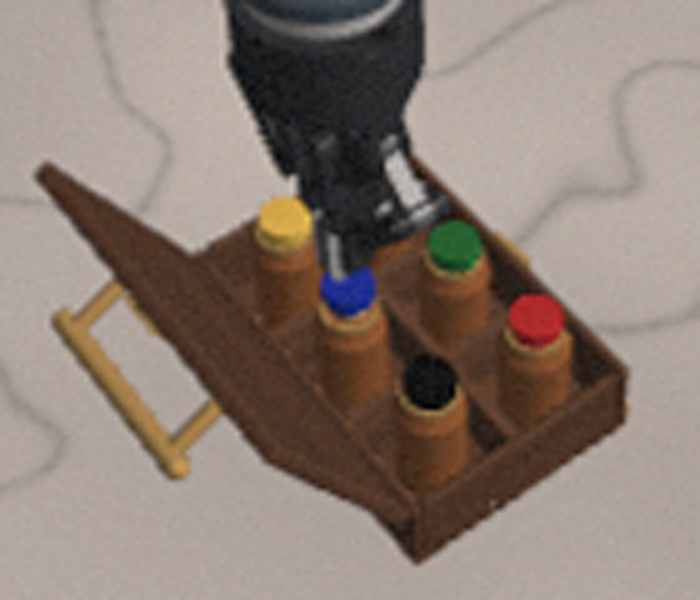

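Yellow is seated, at (284,222), and the tip is over blue, at (345,275). Pressing blue.

Emit:
send_rows([
  [[0,0,-0.012],[0,0,0],1],
  [[0,0,-0.024],[0,0,0],1],
  [[0,0,-0.036],[0,0,0],1],
  [[0,0,-0.046],[0,0,0],1],
  [[0,0,-0.052],[0,0,0],1],
  [[0,0,-0.058],[0,0,0],1],
  [[0,0,-0.064],[0,0,0],1],
  [[0,0,-0.07],[0,0,0],1],
  [[0,0,-0.076],[0,0,0],1],
  [[0,0,-0.082],[0,0,0],1],
  [[0,0,-0.086],[0,0,0],1],
  [[0,0,-0.09],[0,0,0],1],
  [[0,0,-0.09],[0,0,0],1],
])

```text
time: 9.72
tool_pos: [0.577, -0.0694, 0.0811]
tool_rot: [0.65, 0.76, 0.0, 0.0]
contact_force: [0.7, 1.1, 1.5]
opening: 0.002
gripper_force: 0.6
```

Emit:
send_rows([
  [[0,0,-0.004],[0,0,0],1],
  [[0,0,-0.004],[0,0,0],1],
])

```text
time: 9.88
tool_pos: [0.577, -0.0694, 0.0801]
tool_rot: [0.65, 0.76, 0.0, 0.0]
contact_force: [0.5, 0.6, 1.6]
opening: 0.003
gripper_force: 0.7
```

Emit:
send_rows([
  [[0,0,-0.003],[0,0,0],1],
  [[0,0,-0.003],[0,0,0],1],
])

```text
time: 10.05
tool_pos: [0.5774, -0.0695, 0.0801]
tool_rot: [0.65, 0.76, 0.0, 0.0]
contact_force: [-0.6, -0.1, 5.5]
opening: 0.001
gripper_force: 2.5
```

Emit:
send_rows([
  [[0,0,-0.003],[0,0,0],1],
  [[0,0,-0.003],[0,0,0],1],
])

```text
time: 10.22
tool_pos: [0.5778, -0.0696, 0.0801]
tool_rot: [0.65, 0.76, 0.0, 0.001]
contact_force: [-1.3, 0.9, 8.7]
opening: -0.001
gripper_force: 4.2
```

Blue is seated. Lifting well clear and moving aside, away from the lid.

Emit:
send_rows([
  [[0,0,0.05],[0,0,0],1],
  [[0,0,0.18],[0,0,0],1],
  [[0,0,0.32],[0,0,0],1],
  [[0,0,0.46],[0,0,0],1],
  [[0,0,0.6],[0,0,0],1],
  [[-0.1,0.1,0.7],[0,0,0],1],
  [[-0.2,0.25,0.7],[0,0,0],1],
  [[-0.3,0.4,0.7],[0,0,0],1],
  [[-0.4,0.55,0.7],[0,0,0],1],
  [[-0.4,0.7,0.7],[0,0,0],1],
  [[-0.4,0.8,0.7],[0,0,0],1],
  [[-0.4,0.8,0.7],[0,0,0],1],
  [[-0.4,0.8,0.7],[0,0,0],1],
])

```text
time: 11.3
tool_pos: [0.4764, 0.1319, 0.2539]
tool_rot: [0.649, 0.761, -0.0, 0.0]
contact_force: [1.1, -0.1, 0.3]
opening: 0.001
gripper_force: 0.0
```

Run:
```python
from workcell import imaging
import cv2
b=imaging.snapshot('scene')['color'][170:290,220:360,::-1]
cv2.imwrite('pics/h4.png',cv2.resize(b,None,fx=5,fy=5,interpolation=cv2.INTER_CUBIC))
```

```text
(no output)
```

View pics/h4.png

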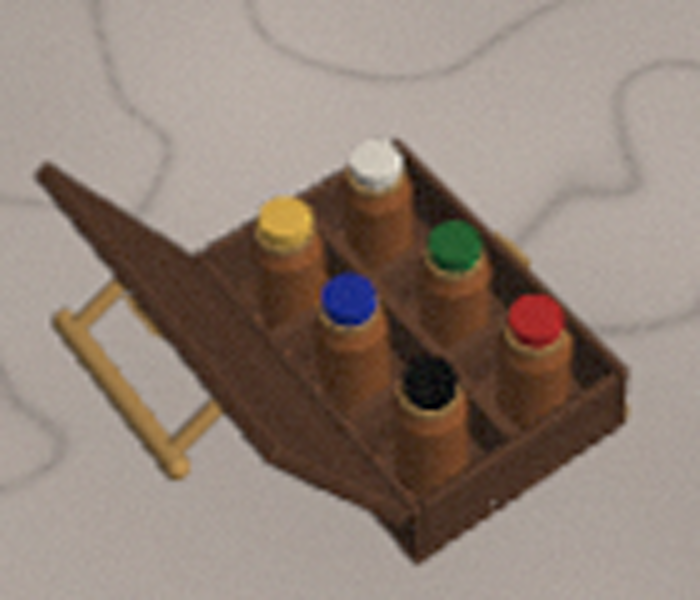

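All six stoppers are flush, with red at (537,318), yellow (285,222) and blue (350,298). The vials and lid have not moved.

```bash
python3 -c "
from workcell import sign_off
print(sign_off())"
```

```text
the job is handed in; nothing more can be done
None
```

The red, yellow and blue stoppers were pressed down in that order until each hit its stop, with under 9 N vertical force in every reading; the final picture shows all three flush and the other vials and lid unmoved, and the job is handed in.

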